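# Index the heating carousel to its mark and fit the temperature logger

## Robot

A 6-joint arm with a two-finger parallel gripper is mounted at the origin on the work surface. World frame = base frame: x ahead of the robot, y to its left, z up, the work surface at z = 0. Lengths are in mm, angles in degrees, forces in N, time in s.
With the tool pointing down it reaches from about 325 to 925 mm from the base axis. Payload 3.1 kg.
Tool frame: the origin (TCP) lies on the mounting face of the last link; the fingertips stand 173 mm ahead of it and the grasp point (between the pads) lies 155 mm ahead of it; z points along the fingers, y is the line along which they close (so a half turn about z gives the same grasp; the last joint's range is limited). The gripper opens to 85 mm and grips with 20 to 120 N. Pads are 22 mm wide; open, the fingers measure 114 mm over their backs; the gripper's body (76 mm by 85 mm) begins 54 mm behind the grasp point. The pads swing forward as they close: fully open they stand 13 mm farther back than shut.
Start: joints at [-73.579, 12.427, 92.441, -0, 75.132, -6.429], TCP at [242.717, -575.959, 404.7] pointing down, gripper open.
Joint ranges: [-157.48, 157.48], [-44.54, 120.13], [17.64, 146.25], [-64.5, 244.5], [7.68, 150.69], [-147.95, 147.95]. Speed limits (degrees/s): [159.86, 159.86, 180, 180, 180, 180].

## Interface

Orientations are given as [roll, pitch, yaw] about the fixed x, y, z axes, in that order (R = Rz(yaw) Ry(pitch) Rx(roll)).
In Python, from station import ctrl, fingers, cams, models, status gives the robot as it stands. Calls block until the motion is done:
- ctrl.goto(position, orientation): joint-space move of the TCP to a pose.
- ctrl.move_l(position, attitude=None, speed=150): straight line of the TCP; attitude=None keeps the orientation; speed is the mean speed in mm/s.
- ctrl.move_j(angles): joint-space move.
- fingers.grip(opening, squeeze=None): finger opening in mm; squeeze is the grip in N (None keeps the last); returns when the fingers have stopped.
- ctrl.wait(seconds).
- ctrl.solve_ik(position, orientation): joint angles nearest the present ones, or None.
- cams.get_image(name): name is "side" or "top" or "wrist"; returns (picture, depth): 420x560x3 uint8, red, green, blue; 420x560 float32, mm along the optical axis (not along the pixel's ray), 0 where there is no reading.
- cams.get_calibration(name): a dict with "fx", "fy", "cx", "cy" (pixels), "R" (3x3) and "t" (3): a world point X has camera coordinates R X + t; the wrist camera has in their place "mount" (4x4, takes a point from camera to tool coordinates, whose origin is the TCP and whose axes are the flange's). Camera axes: x right, y down, z forward; pixel columns grow to the right and rows downward; lengths in mm; the calibration is good to about 2 mm. A picture is of the moment at which its call begins: read the wrist's pose just before it. get_calibration takes no time and is no camera call.
A pose or a line that the arm cannot do raises ctrl.Unreachable and nothing moves.
- ctrl.sign_off(): hands the job in; it is judged then, once.
Trained networks look in the newest picture that a camera, given by its name, has taken for a name from the list of things; names that differ only in an ending like _2 or _b are one class to them, and where a whole thing is asked for, a point or a joint stands for the part that bears it (a point fixed in the world has none). Each returns a list of dicts, best first, with "score" (0 to 1); they miss things now and then, are a little off and sometimes report something else, mostly with a low value. They report only what shows in the picture. A call takes as long as a camera call.
- models.look_for(camera, label): "point" ([column, row] in pixels, amid what is visible of it).
- models.trace(camera, label): "region" (420x560 bool, what is visible of it) and "point" ([column, row] in pixels, amid what is visible of it).
- models.pinpoint(camera, label): "point" ([column, row] in pixels: a listed point, or the origin of a listed thing).
Readings, each from a call of its own:
- status.get_t(): time.
- status.get_joint_pos(): joint angles.
- status.get_qvel(): joint speeds.
- status.get_effort(): joint torques, N m.
- status.get_tcp_pos(): TCP position.
- status.get_ee_rot(): TCP orientation.
- status.get_wrist_force(): force on the tool from outside, world axes, zero at the start.
- status.get_moment(): the same for the moment, N m.
- status.get_grip_width(): finger opening in mm.
- status.get_grip_force(): force on a finger pad.
Only numpy, scipy, OpenCV 4.12 (cv2) and the standard library are available. Lean on these libraries where they do the work, as an engineer would, in place of code of your own. Each camera call takes 0.05 s, during which the arm holds its last target. There are 200 camera calls.

## Task

Turn the heating carousel by its rim, keeping the hand off the glass vials and their blocks, until the mark engraved across the rim faces the fixed pointer, and let go. Then take the temperature logger from the white stand and lower it, without dropping it, through the port of the probe arm into the well below, fully home with its collar flat on the arm, the mark still at the pointer. Leave the other things on the bench where they are.

Things in the scene. Friction and masses are not known exactly. Their poses are not given: they have to be found in the camera images.
- unit: hand-indexed heating unit, fixed to the bench: white housing with a blue foot band, from -120 to +160 mm along its x and +-130 mm along its y, top face 55 mm above the bench; origin on the bench under the carousel's vertical axis. Seen from the axis, the pointer's post stands at +30 deg from its x and the probe arm's post at -30 deg; the rest of the rim is free all round
- carousel: open aluminium wheel 200 mm across, turning on the unit's vertical axis without stops; stiff (about 2 N at the rim), stays where it is let go. Origin on the axis 60 mm above the bench; x points to the mark. Its rim is an upright wall 10 mm thick (radius 90 to 100 mm), top 115 mm above the bench, floor inside at 70 mm; 38 mm are free between rim and blocks
- rim_mark (a point): the engraved mark, a single dark 6 mm wide line that runs along the carousel's floor from a block out to the rim, up its inner face, straight across its top and down its outer face; this point is on the rim's top outer edge, 100 mm from the axis
- pointer (a point): tip of the fixed dark steel cone pointer, 104 mm from the axis and 108 mm above the bench, pointing at the axis; its white post stands 131 to 153 mm from the axis, up to 112 mm high. The mark faces it when both lie on one line from the axis
- stations: six aluminium blocks (26 mm radial, 24 mm wide, 40 mm high, centred 36 mm from the axis, tops 110 mm above the bench), a loose-lift set that turns with the carousel; five hold capped glass vials up to 126 mm above the bench, the sixth has the open thermometer well. Not to be pushed by hand. Axes as the carousel's; origin on the axis 70 mm above the bench
- well (a point): centre of the mouth of the thermometer well, 110 mm above the bench: a vertical 13 mm bore, 40 mm deep, 36 mm from the axis, 60 deg clockwise from the mark seen from above. It lies under the port when the mark faces the pointer
- port (a point): centre of the top of the port, a vertical 11 mm bore, 36 mm from the axis, in the probe arm: a flat arm 36 mm wide and 12 mm thick, top 148 mm above the bench, reaching from its white post (115 to 147 mm from the axis) inwards over the rim to 13 mm from the axis
- stand: white plastic probe stand, fixed, 150 x 50 mm and 85 mm high, origin under its middle; 11.5 mm holes 45 mm either side of the middle along its x hold the logger and the pestle, either way round
- logger: wireless temperature logger 145 mm long, about 0.12 kg: steel stem 8 mm thick, 75 mm long, its last 6 mm tapering to 3 mm; then a 28 mm collar 6 mm thick, a round body 24 mm thick (81 to 140 mm, the place to grip) and a 20 mm black cap. Origin at the stem's tip, z up along it. Starts upright in the stand, collar on its top; when home the tip is 73 mm above the bench
- collar (a point): centre of the underside of the logger's collar, 75 mm above its tip
- pestle: grey plastic pestle 112 mm long with a thin 14 mm handle, standing in the stand's other hole; origin at its tip
- reagent: amber glass bottle, 68 mm across and 130 mm high, origin under its middle
- beaker: glass beaker, 72 mm across and 90 mm high, origin under its middle
- tube_foot: capped clear tube in a yellow cross foot, 75 mm across and 117 mm high, origin under its middle
- dish: clear flat culture dish, 92 mm across and 15 mm high, origin under its middle
- driver: screwdriver 170 mm long lying on the bench
- vial_bin: grey open bin 100 x 80 x 35 mm, origin under its middle

How it is judged (in metres and radians):
On the way, in this order (a step that is already met when the one before it is completed fails the run):
1. the mark faces the pointer and the hand has let go of the carousel (horizontal distance between rim_mark and pointer below 0.0065 m and contact force between the fingers and carousel below 0.1 N), for 0.3 s.
2. the logger is fully home in the well through the port (distance between collar and port below 0.005 m and z of logger in the frame of well below -0.03 m), for 0.2 s.
At the end, for the whole second after the job is handed in: the mark on the rim faces the pointer (within 5 mm along the rim); the logger stands released and at rest with its stem in the well and its collar flat on the probe arm (within 5 mm of the port's centre), upright (all of step 2 and horizontal distance between rim_mark and pointer below 0.0065 m and horizontal distance between logger and well below 0.006 m and angle between logger's own z axis and vertical below 0.1 rad and linear speed of logger below 0.02 m/s); the robot touches nothing.
It fails at once if the hand pushes the vials or their blocks (over 4 N) (contact force between any of the fingers, the arm and stations above 4 N).
It fails at once if the logger is dropped (falls freely faster than 0.5 m/s) (linear speed of logger above 0.5 m/s and contact force between the fingers and logger below 0.05 N).
It fails at once if another thing on the bench is moved by more than 40 mm (distance of any of pestle, reagent, beaker, tube_foot, dish, driver, vial_bin from where it was at the start of the episode above 0.04 m).
It also fails if it takes over 72 s, if anything falls off the work surface, if the arm or the gripper's body presses on something with over 40 N, if the wrist force passes 120 N, or if a joint passes its speed limit or range.

## Working session

There is one attempt and no reset: what is moved stays moved. The work goes in short steps, each a Python script; the robot and the scene stay as the last script left them, time stands still between calls to the robot, and variables do not carry over. Pictures are saved under pics/ and viewed, at most 10 in all, crops included, and the job is handed in when it is done.

```bash
ls; mkdir -p pics
cat > h.py <<'E'
import numpy as np, cv2
from station import ctrl, fingers, cams, models, status
from scipy.spatial.transform import Rotation as Ro
def shot(cam,name=None):
    T=None
    if cam=="wrist":
        p=np.array(status.get_tcp_pos()); R=Ro.from_euler('xyz',status.get_ee_rot(),degrees=True).as_matrix()
        T=np.eye(4);T[:3,:3]=R;T[:3,3]=p
    im,d=cams.get_image(cam)
    if name: cv2.imwrite(f'pics/{name}.png',im[:,:,::-1])
    c=cams.get_calibration(cam)
    if cam=="wrist": M=T@np.array(c['mount'])
    else:
        M=np.eye(4);R=np.array(c['R']);M[:3,:3]=R.T;M[:3,3]=-R.T@np.array(c['t'])
    return im,d,(c,M)
def ray(C,uv):
    c,M=C; v=np.array([(uv[0]-c['cx'])/c['fx'],(uv[1]-c['cy'])/c['fy'],1.]); return M[:3,3],M[:3,:3]@v
def atz(C,uv,z):
    o,v=ray(C,uv); return o+v*(z-o[2])/v[2]
def proj(C,X):
    c,M=C; q=np.linalg.inv(M)@np.append(X,1); return np.array([c['fx']*q[0]/q[2]+c['cx'],c['fy']*q[1]/q[2]+c['cy']])
def atd(C,uv,d):
    o,v=ray(C,uv); return o+v*d[int(round(uv[1])),int(round(uv[0]))]
E
python3 - <<'E'
from h import *
np.set_printoptions(precision=1,suppress=True)
print(status.get_t(),status.get_ee_rot())
H=dict(unit=0,carousel=60,rim_mark=115,pointer=108,stations=70,well=110,port=148,stand=0,logger=10,collar=85,pestle=10,reagent=0,beaker=0,tube_foot=0,dish=0,driver=10,vial_bin=0)
for cam in("top","side"):
    im,d,C=shot(cam,cam); print(cam,C[1][:3,3],C[1][:3,2])
    for n,z in H.items():
        for r in models.pinpoint(cam,n)[:2]: print(n,round(r['score'],2),np.array(r['point']),atz(C,r['point'],z))
print(status.get_t())
E
```

```text
pics
station.py
0.0 [-179.9   -0.    22.8]
top [ 331.5   -5.7 1449.4] [ 0.1  0.  -1. ]
unit 0.63 [267.4 189.4] [569.5  46.6   0. ]
carousel 0.77 [265.7 184.2] [574.  49.  60.]
rim_mark 0.85 [300.9 163.4] [618.1 -45.8 115. ]
pointer 0.45 [379. 206.] [ 503.8 -246.6  108. ]
stations 0.93 [266.3 181. ] [581.   46.9  70. ]
well 0.95 [277.2 189.7] [550.3  17.1 110. ]
port 0.67 [272.1 163.1] [613.   28.6 148. ]
port 0.17 [254.2 145.9] [658.6  74.  148. ]
stand 0.91 [379.9 220. ] [ 478.2 -267.     0. ]
stand 0.39 [437.2 244.8] [ 406.8 -423.1    0. ]
logger 0.49 [376.1 207. ] [ 513.7 -256.    10. ]
collar 0.67 [383.7 198.9] [ 525.5 -263.8   85. ]
pestle 0.41 [375.8 234.2] [ 437.9 -252.5   10. ]
reagent 0.7 [138.9 155.8] [672.2 412.9   0. ]
reagent 0.61 [438.  244.5] [ 407.7 -425.3    0. ]
beaker 0.88 [141.2 222.8] [479.8 402.4   0. ]
tube_foot 0.63 [166.  264.1] [363.4 330.8   0. ]
dish 0.62 [139.1 185.5] [586.2 410.5   0. ]
dish 0.33 [430.8 175.5] [ 602.3 -414.8    0. ]
driver 0.82 [430.7 172.4] [ 609.3 -412.1   10. ]
vial_bin 0.91 [436.5 245.1] [ 406.  -421.1    0. ]
side [100.8 656.9 805.1
[... 214 characters left out ...]
0.76 [252.9 222.8] [573.4  40.6  70. ]
stations 0.36 [254.3 240.8] [534.6  91.6  70. ]
well 0.57 [268.9 206.1] [547.3   3.  110. ]
port 0.6 [242.4 190.1] [612.7  21.3 148. ]
stand 0.78 [335.6 190.4] [ 481.8 -264.5    0. ]
stand 0.65 [210.5 208.1] [760.2  -6.6   0. ]
logger 0.18 [268.2 207. ] [611.2 -86.7  10. ]
collar 0.75 [324.6 163.7] [ 523.9 -263.3   85. ]
reagent 0.76 [116.7 328. ] [688.1 413.8   0. ]
beaker 0.68 [195.6 368.5] [476.6 396.9   0. ]
beaker 0.18 [325.3 154.8] [ 595.2 -419.1    0. ]
tube_foot 0.82 [263.2 373.1] [353.2 334.3   0. ]
dish 0.84 [156.4 348.1] [577.8 404.5   0. ]
driver 0.46 [322.3 155. ] [ 597.1 -399.6   10. ]
vial_bin 0.73 [379.5 169.1] [ 407.3 -434.5    0. ]
1.8
```

Run:
```python
from h import *
np.set_printoptions(precision=1,suppress=True)
a=cv2.imread('pics/top.png')[110:290,220:460]; cv2.imwrite('pics/topc.png',cv2.resize(a,None,fx=3,fy=3))
c=cams.get_calibration('wrist');print(c)
ctrl.goto([500,0,480],[180,0,0]) 
im,d,C=shot('wrist','w1'); print(C[1])
for n,z in dict(carousel=60,rim_mark=115,pointer=108,stations=70,well=110,port=148,unit=0).items():
    for r in models.pinpoint('wrist',n)[:2]: print(n,round(r['score'],2),np.array(r['point']),atz(C,r['point'],z))
print(status.get_t(),status.get_joint_pos())
```

```text
{'fx': 346.0271509122637, 'fy': 346.0271509122637, 'cx': 281.9077568240778, 'cy': 211.0690028418208, 'mount': array([[-0. , -1. , -0.3, 72.7],
       [ 1. , -0. ,  0. ,  0.4],
       [-0. , -0.3,  1. , 30.6],
       [ 0. ,  0. ,  0. ,  1. ]])}
[[ -0.   -1.   -0.3 573. ]
 [ -1.    0.   -0.   -1.3]
 [  0.    0.3  -1.  449.2]
 [  0.    0.    0.    1. ]]
carousel 0.89 [240.6 103.7] [576.5  42.9  60. ]
rim_mark 0.85 [338.5  59.6] [613.5 -51.9 115. ]
well 0.8 [267.9 126.9] [554.9  11.9 110. ]
port 0.86 [253.   59.7] [609.5  21.7 148. ]
unit 0.89 [249.8 104.8] [575.8  38.3   0. ]
4.4667 [ -8.1  -6.2 103.9   0.   82.3  82. ]
```

View pics/topc.png

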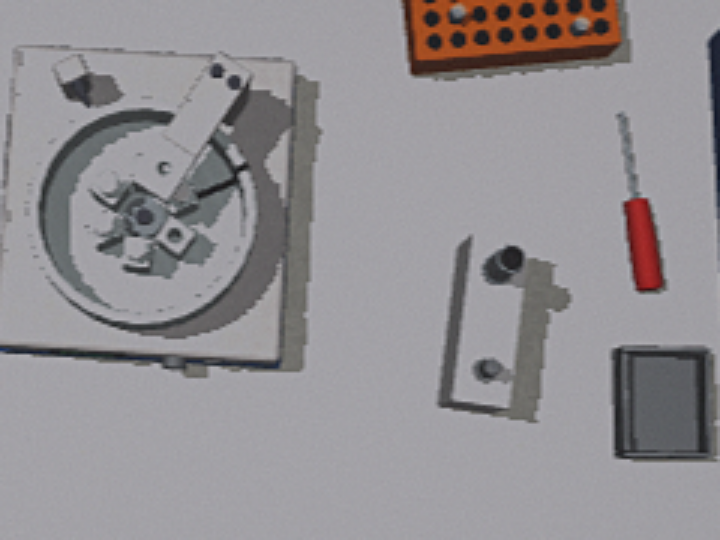

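View pics/w1.png

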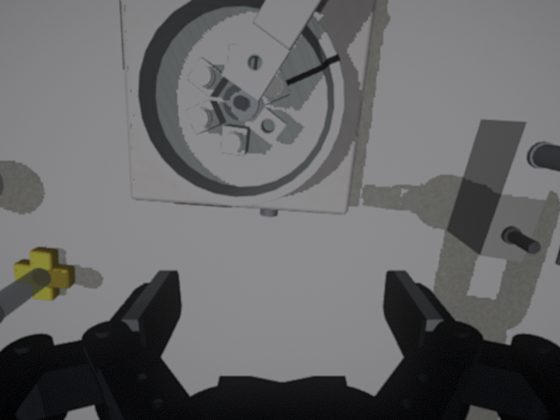

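Run:
```python
from h import *
from scipy.optimize import least_squares
np.set_printoptions(precision=1,suppress=True)
ctrl.goto([430,40,500],[180,0,0]) 
im,d,C=shot('wrist','w2')
for n,z in dict(carousel=60,rim_mark=115,pointer=108,stations=70,well=110,port=148,unit=0).items():
    for r in models.pinpoint('wrist',n)[:2]: print(n,round(r['score'],2),np.array(r['point']),atz(C,r['point'],z))
def cloud(C,d):
    c,M=C; v,u=np.mgrid[:d.shape[0],:d.shape[1]]
    P=np.stack([(u-c['cx'])/c['fx']*d,(v-c['cy'])/c['fy']*d,d],-1)
    P=P@M[:3,:3].T+M[:3,3]; P[d==0]=np.nan; return P
for cam in('wrist','top','side'):
    if cam!='wrist': im,d,C=shot(cam)
    P=cloud(C,d).reshape(-1,3)
    s=(abs(P[:,0]-575)<125)&(abs(P[:,1]-46)<125)
    for lo,hi in((50,60),(110,119),(143,153)):
        print(cam,lo,np.sum(s&(P[:,2]>lo)&(P[:,2]<hi)),np.nanmedian(P[s&(P[:,2]>lo)&(P[:,2]<hi)],0))
    r=np.hypot(P[:,0]-575,P[:,1]-46)
    Q=P[s&(P[:,2]>110)&(P[:,2]<120)&(r>80)&(r<112)]
    f=least_squares(lambda p:np.hypot(Q[:,0]-p[0],Q[:,1]-p[1])-95,[575,46],loss='soft_l1',f_scale=2)
    print('axis',f.x,np.std(f.fun),len(Q))
    ax=f.x
    # arm direction
    r=np.hypot(P[:,0]-ax[0],P[:,1]-ax[1])
    A=P[(abs(P[:,2]-148)<4)&(r<150)][:,:2]
    A=A.astype(np.float32); rect=cv2.minAreaRect(A); print('arm',len(A),rect, np.rad2deg(np.arctan2(*(A.mean(0)-ax)[::-1])))
    B=P[(abs(P[:,2]-55)<4)&(r<240)][:,:2].astype(np.float32); print('unit',cv2.minAreaRect(B))
print(status.get_t())
```

```text
carousel 0.81 [282.2  38.5] [574.2  39.3  60. ]
rim_mark 0.37 [ 79.5 219.5] [387.  257.9 115. ]
rim_mark 0.17 [ 12.1 124.2] [486.8 308.4 115. ]
well 0.81 [313.8  51.6] [554.1   9.2 110. ]
unit 0.74 [282.2  48.3] [573.6  39.3  -0. ]
wrist 50 9417 [488.1  55.9  55.2]
wrist 110 5160 [541.3  39.5 114.8]
wrist 143 210 [584.7  21.5 148.1]
axis [578.2  41. ] 3.0132217136985364 3981
arm 199 ((583.112548828125, 22.942707061767578), (20.52120018005371, 9.743462562561035), 87.87268829345703) -72.2513123247247
unit ((539.9093627929688, 43.80339813232422), (258.81927490234375, 164.82664489746094), 85.95252227783203)
top 50 1738 [627.6 -47.9  55. ]
top 110 613 [610.6  47.6 114.2]
top 143 673 [641.6   0.4 148. ]
axis [575.9  44.7] 3.1837703224395186 476
arm 625 ((642.3057861328125, -0.056468963623046875), (36.551151275634766, 134.3240203857422), 55.40272903442383) -34.02413911902834
unit ((596.752685546875, 43.66778564453125), (259.473388671875, 277.5364074707031), 85.814453125)
side 50 2488 [510.1 126.1  54.6]
side 110 974 [569.6  64.3 114.1]
side 143 466 [638.    2.1 147.7]
axis [576.   43.5] 3.28067391174801 747
arm 461 ((642.7957763671875, -2.5344886779785156), (36.33891677856445, 134.9592742919922), 55.735897064208984) -34.03201981737348
unit ((596.068115234375, 42.23248291015625), (260.3911437988281, 280.9277038574219), 85.9236068725586)
5.3917
```

View pics/w2.png

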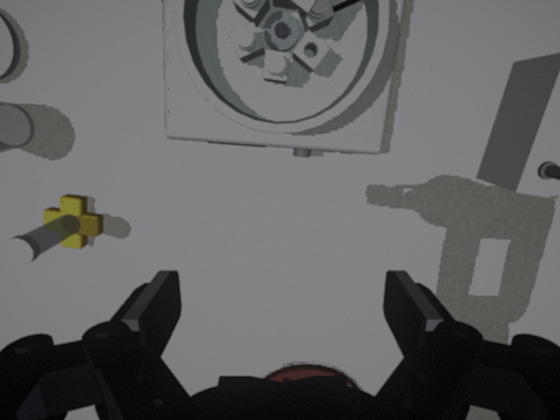

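```bash
cat >> h.py <<'E'
AX=np.array([576.4,44.3])
def pose(phi,z,r=95): 
    a=np.deg2rad(phi); return [AX[0]+r*np.cos(a),AX[1]+r*np.sin(a),z],[180,0,phi-90]
def arc(p0,p1,z=263,step=10,speed=60):
    n=max(1,int(np.ceil(abs(p1-p0)/step)))
    for p in np.linspace(p0,p1,n+1)[1:]: ctrl.move_l(*pose(p,z),speed=speed)
E
python3 - <<'E'
from h import *
np.set_printoptions(precision=1,suppress=True)
fingers.grip(40,20)
ctrl.goto(*pose(125,380))
print(status.get_joint_pos(),status.get_t())
ctrl.move_l(pose(125,263)[0],speed=120)
print(status.get_wrist_force())
fingers.grip(0,30); print(status.get_grip_width(),status.get_grip_force(),status.get_wrist_force(),status.get_t())
arc(125,155,speed=80); print(status.get_wrist_force(),status.get_grip_width(),status.get_t())
im,d,C=shot('side','s2'); 
for n,z in dict(rim_mark=115,well=110).items():
    for r in models.pinpoint('side',n)[:2]: print(n,r['score'],atz(C,r['point'],z)[:2]-AX)
a=im[130:330,140:380,::-1]; cv2.imwrite('pics/s2c.png',cv2.resize(a,None,fx=3,fy=3))
E
```

```text
[  5.7   2.9 105.8  -0.   71.3  60.7] 6.625
[-0.7 -0.1  0. ]
11.72118329773673 28.738902881741524 [ 2.1 -8.3 -0.3] 8.1
[ 2.3 -8.9  0.9] 11.803378522878255 9.175
rim_mark 0.55 [ 81.9 -47.5]
rim_mark 0.37 [ -55.2 -299.3]
well 0.57 [ -8.3 -38.4]
well 0.24 [-33.4  49.5]
```

View pics/s2c.png

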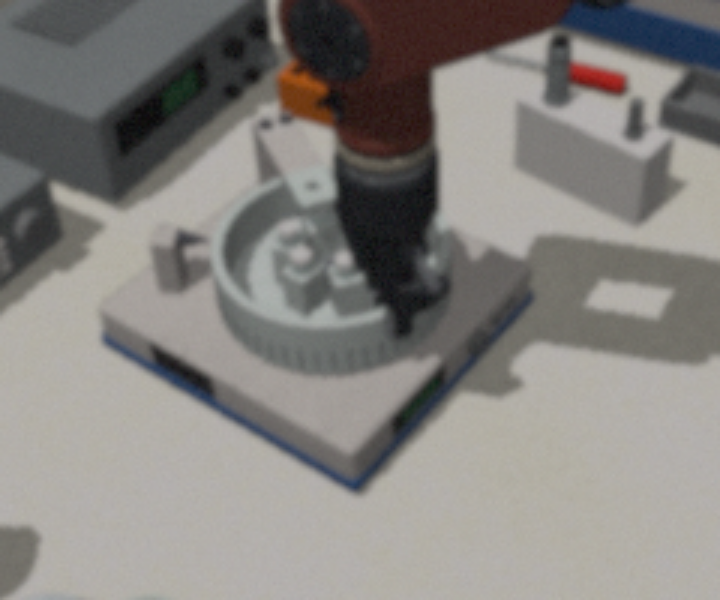

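The hand grips the rim (crop 400,310) clear of the vials, and the wheel has turned with it. I'll continue the turn, let go and look.

```bash
cat >> h.py <<'E'
def look():
    for cam in('side','top','wrist'):
        im,d,C=shot(cam,'l_'+cam)
        for n,z,off in(('rim_mark',115,0),('well',110,60),('pointer',108,0),('port',148,60)):
            for r in models.pinpoint(cam,n)[:1]:
                q=atz(C,r['point'],z)[:2]-AX; print(cam,n,round(r['score'],2),q,'r',np.hypot(*q),'ang',np.rad2deg(np.arctan2(q[1],q[0]))+off)
E
python3 - <<'E'
from h import *
np.set_printoptions(precision=1,suppress=True)
arc(155,219,speed=80); print(status.get_wrist_force(),status.get_grip_width(),status.get_t())
fingers.grip(40); ctrl.move_l(pose(219,400)[0],speed=200)
ctrl.goto([490,20,480],[180,0,0])
look(); print(status.get_t())
a=cv2.imread('pics/l_side.png')[150:270,170:330]; b=cv2.imread('pics/l_wrist.png')[:160,130:400]
cv2.imwrite('pics/c3.png',np.vstack([cv2.resize(x,(500,290),interpolation=cv2.INTER_CUBIC) for x in(a,b)]))
E
```

```text
[ 1.4 -7.   0.5] 11.983268098655172 11.7167
side rim_mark 0.59 [88.9 44.8] r 99.5224803960786 ang 26.72801056270366
side well 0.71 [ 25.6 -25.8] r 36.29504902126032 ang 14.80298310329151
side pointer 0.59 [92.4 46.9] r 103.66605325940938 ang 26.91137543758268
side port 0.59 [ 33.6 -27.3] r 43.28588511147864 ang 20.87796350233836
top rim_mark 0.61 [91.8 42. ] r 100.92137224866883 ang 24.605319945709045
top well 0.68 [ 41.4 -10.9] r 42.80170794656906 ang 45.19554449626571
top pointer 0.74 [98.  36.7] r 104.65770435243685 ang 20.50285303320977
top port 0.9 [ 34.  -12.3] r 36.190737587511656 ang 40.117349157790315
wrist well 0.88 [ 31.7 -23.6] r 39.48124014615053 ang 23.36552137558209
wrist pointer 0.2 [ 30.3 -23.8] r 38.52427686078015 ang -38.19437684808653
wrist port 0.61 [ 31.9 -24.3] r 40.08773901615356 ang 22.730470285108197
15.675
```

View pics/c3.png

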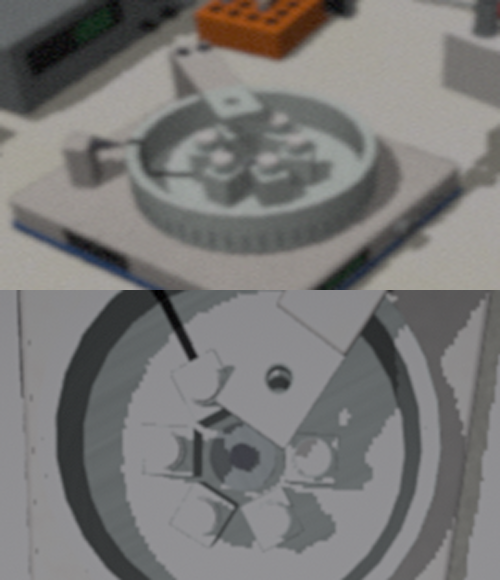

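Run:
```python
from h import *
np.set_printoptions(precision=1,suppress=True)
ctrl.goto([590,45,420],[180,0,0])
im,d,C=shot('wrist','w4')
for n,z in(('rim_mark',115),('well',110),('pointer',108),('port',148)):
    for r in models.pinpoint('wrist',n)[:1]:
        q=atz(C,r['point'],z)[:2]; e=q-AX; print(n,round(r['score'],2),r['point'],q,np.hypot(*e),np.rad2deg(np.arctan2(e[1],e[0])))
for z,r in((115,100),(108,104)): print(proj(C,[*(AX+r*np.array([np.cos(np.deg2rad(25.8)),np.sin(np.deg2rad(25.8))])),z]))
cv2.imwrite('pics/w4b.png',cv2.resize(im[:300,100:450,::-1],None,fx=2,fy=2,interpolation=cv2.INTER_CUBIC))
print(status.get_t())
```

```text
rim_mark 0.89 [227.7, 99.3] [667.7  85.1] 100.06497282038954 24.090628057841478
well 0.95 [309.6, 175.3] [608.9  21.8] 39.5186918116124 -34.67917541253096
pointer 0.69 [229.3, 95.2] [670.9  84.8] 102.796946973676 23.214568596685076
port 0.94 [317.0, 184.5] [609.7  19.5] 41.47618200466725 -36.70601049255317
[224.2 101.1]
[223.2  96.4]
16.475
```

View pics/w4b.png

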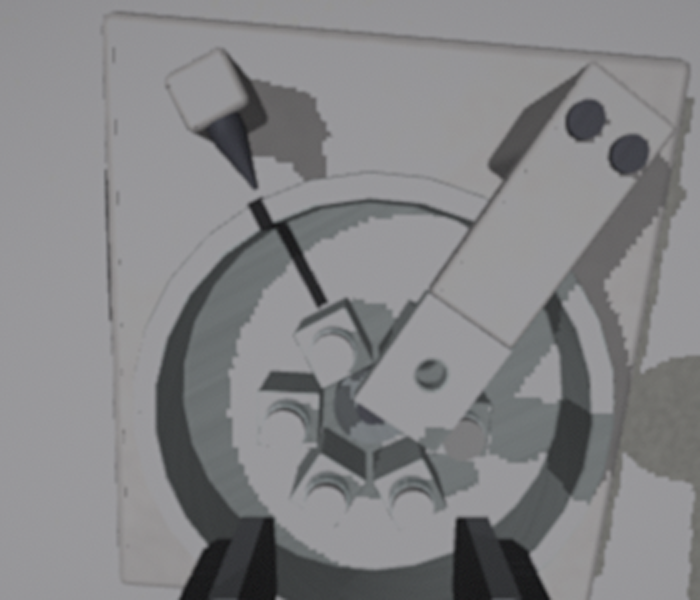

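Mark (crop 254,201) and pointer tip (256,189) are within about 1.5 mm, so I'll leave the carousel. Next I'll measure port and logger with opposite wrist yaws, which cancels the mounting bias.

```bash
cat >> h.py <<'E'
def cloud(C,d):
    c,M=C; v,u=np.mgrid[:d.shape[0],:d.shape[1]]
    P=np.stack([(u-c['cx'])/c['fx']*d,(v-c['cy'])/c['fy']*d,d],-1)
    P=P@M[:3,:3].T+M[:3,3]; P[d==0]=np.nan; return P
def hole(im,uv,C,z,rad=14):
    g=cv2.cvtColor(im,cv2.COLOR_RGB2GRAY).astype(float); v,u=np.mgrid[:420,:560]
    near=np.hypot(u-uv[0],v-uv[1])<rad; ref=np.percentile(g[near],80)
    m=(near&(g<ref*0.88)).astype(np.uint8)
    n,l,s,c=cv2.connectedComponentsWithStats(m); k=1+np.argmax(s[1:,4])
    (x,y),r=cv2.minEnclosingCircle(np.argwhere(l==k)[:,::-1].astype(np.float32)); return (x,y),r,atz(C,(x,y),z)
E
python3 - <<'E'
from h import *
np.set_printoptions(precision=1,suppress=True)
def v(yaw):
    im,d,C=shot('wrist',f'p{yaw}'); 
    for r in models.pinpoint('wrist','port')[:1]: print('port',r['score'],atz(C,r['point'],148),'hole',hole(im,r['point'],C,148))
    P=cloud(C,d).reshape(-1,3); Q=P[(abs(P[:,2]-148)<5)&(np.hypot(P[:,0]-608,P[:,1]-22)<40)]
    print('arm z',np.median(Q[:,2]))
    P2=P[(abs(P[:,2]-148)<4)&(np.hypot(P[:,0]-AX[0],P[:,1]-AX[1])<155)][:,:2].astype(np.float32); print('rect',cv2.minAreaRect(P2))
def w(yaw):
    im,d,C=shot('wrist',f'g{yaw}')
    P=cloud(C,d).reshape(-1,3); Q=P[(np.hypot(P[:,0]-525,P[:,1]+264)<30)&(P[:,2]>148)&(P[:,2]<165)]
    print('cap',len(Q),np.median(Q,0),(Q.max(0)+Q.min(0))/2,np.ptp(Q,axis=0))
    for n,z in(('collar',85),('stand',0),('pestle',10)):
        for r in models.pinpoint('wrist',n)[:1]: print(n,r['score'],atz(C,r['point'],z))
for yaw in(0,180):
    ctrl.goto([607,22,420],[180,0,yaw]); v(yaw)
for yaw in(180,0):
    ctrl.goto([525,-264,420],[180,0,yaw]); w(yaw)
print(status.get_t(),status.get_joint_pos())
cv2.imwrite('pics/pp.png',np.hstack([cv2.imread(f'pics/{n}.png')[60:330,100:460] for n in('p180','g0')]))
E
```

```text
port 0.76 [608.2  18.4 148. ] hole ((281.0714416503906, 210.92857360839844), 8.159867286682129, array([607.8,  20.9, 148. ]))
arm z 148.21718702101683
rect ((643.4782104492188, -3.9623184204101562), (36.58399963378906, 134.84584045410156), 55.63512420654297)
port 0.87 [605.9  18.4 148. ] hole ((281.0, 213.0), 8.24631118774414, array([607.4,  20.7, 148. ]))
arm z 148.2147733120533
rect ((635.5921020507812, 1.3966102600097656), (36.44686508178711, 113.22420501708984), 55.72425079345703)
cap 795 [ 523.8 -270.8  154.8] [ 525.3 -271.3  152.5] [23.1 22.6  8.8]
collar 0.73 [ 525.5 -273.6   85. ]
stand 0.91 [ 484.7 -262.9    0. ]
pestle 0.72 [ 437.8 -258.4   10. ]
cap 799 [ 527.  -270.3  154.9] [ 525.4 -270.2  152.7] [23.5 22.6  9.1]
collar 0.87 [ 524.1 -270.    85. ]
stand 0.84 [ 481.9 -262.2    0. ]
pestle 0.17 [575.8  31.6  10. ]
23.7667 [-33.5   7.2  96.8  -0.   76.   56.5]
```

View pics/pp.png

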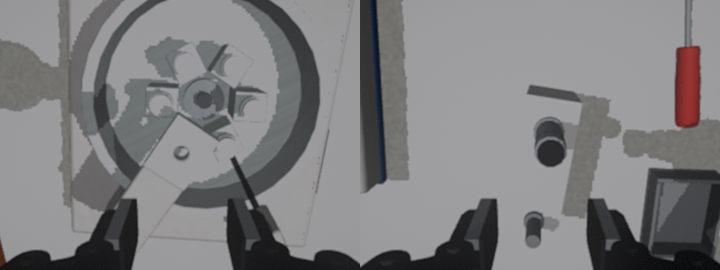

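Port is at (607.6, 20.8) from both views and the logger at (525.4, -270.5). Now grasp it and carry it above the port.

Run:
```python
from h import *
np.set_printoptions(precision=1,suppress=True)
fingers.grip(55,40)
x,y=525.4,-270.5
ctrl.move_l([x,y,277],speed=120)
fingers.grip(0,45); print(status.get_grip_width(),status.get_grip_force(),status.get_wrist_force())
ctrl.move_l([x,y,320],speed=60); print(status.get_wrist_force())
ctrl.move_l([x,y,450],speed=150); print(status.get_grip_width(),status.get_wrist_force())
ctrl.move_l([607.6,20.8,450],speed=150); ctrl.move_l([607.6,20.8,430],speed=50); ctrl.wait(0.3)
print(status.get_wrist_force(),status.get_moment(),status.get_tcp_pos(),status.get_ee_rot())
im,d,C=shot('side','s5'); 
for n in('logger','collar','port'):
    for r in models.pinpoint('side',n)[:1]: print(n,r['score'],r['point'],proj(C,[607.6,20.8,{'logger':163,'collar':238,'port':148}[n]]))
im2,_,C2=shot('wrist','w5')
a=cv2.resize(im[110:230,190:300],(440,480),interpolation=cv2.INTER_CUBIC); b=cv2.resize(im2[130:420,180:400],(360,480))
cv2.imwrite('pics/c5.png',np.hstack([a,b])[:,:,::-1]); print(status.get_t())
```

```text
23.20080571919441 44.11738157272339 [-0.3  0.5  2.7]
[ 0.3  0.  -1.3]
23.04178670457568 [-0.1 -0.1 -0.4]
[1.1 0.3 0. ] [ 0. -0.  0.] [607.7  20.8 430.4] [180.  -0.   0.]
logger 0.72 [243.0, 191.1] [243.8 185.9]
collar 0.57 [238.3, 162.6] [241.4 161. ]
port 0.55 [243.3, 190.3] [244.2 190.6]
30.9417
```

View pics/c5.png

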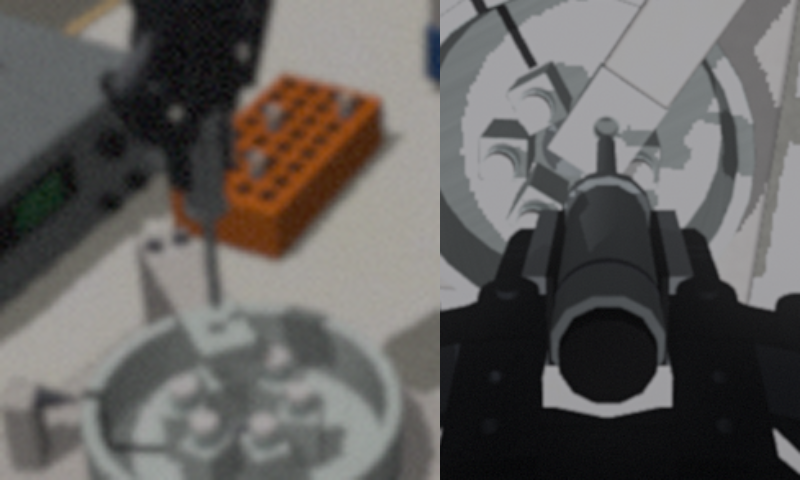

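The logger is held upright with its tip (crop 213,305) just above the port hole (215,325). Lower it with a force guard.

Run:
```python
from h import *
np.set_printoptions(precision=1,suppress=True)
z=430
while z>338:
    z-=4 if z>345 else 1
    ctrl.move_l([607.6,20.8,z],speed=60); f=np.array(status.get_wrist_force())
    if np.abs(f).max()>2.5: print(z,f,status.get_tcp_pos())
    if abs(f[2])>8 or np.hypot(*f[:2])>12: break
print(z,f,status.get_tcp_pos(),status.get_grip_width(),status.get_t())
```

```text
340 [-1.6  0.6  3.9] [607.7  20.8 340.9]
339 [-3.7 -0.5  8.3] [607.8  20.8 340.9]
339 [-3.7 -0.5  8.3] [607.8  20.8 340.9] 22.906606788215143 37.1917
```

Run:
```python
from h import *
np.set_printoptions(precision=1,suppress=True)
fingers.grip(60); ctrl.wait(0.3); print(status.get_wrist_force())
ctrl.move_l([607.6,20.8,480],speed=120)
ctrl.goto([490,20,480],[180,0,0]); ctrl.wait(0.3)
im,d,C=shot('side')
for n,z in(('collar',148),('rim_mark',115),('pointer',108)):
    for r in models.pinpoint('side',n)[:1]: print(n,r['score'],atz(C,r['point'],z))
im2,d2,C2=shot('wrist'); P=cloud(C2,d2).reshape(-1,3); Q=P[(np.hypot(P[:,0]-607,P[:,1]-21)<30)&(P[:,2]>205)]
print('cap',len(Q),np.nanmax(Q[:,2]),(Q.max(0)+Q.min(0))/2)
a=cv2.resize(im[130:250,180:300],(480,480),interpolation=cv2.INTER_CUBIC); cv2.imwrite('pics/c6.png',a[:,:,::-1]); print(status.get_t(),status.get_wrist_force())
```

```text
[-0.1  0.7 -0.3]
collar 0.51 [608.8  27.3 148. ]
rim_mark 0.69 [663.6  86.8 115. ]
pointer 0.57 [674.1  84.7 108. ]
cap 1287 220.3856851289002 [607.   20.6 212.8]
40.35 [ 0.4  0.3 -0. ]
```

View pics/c6.png

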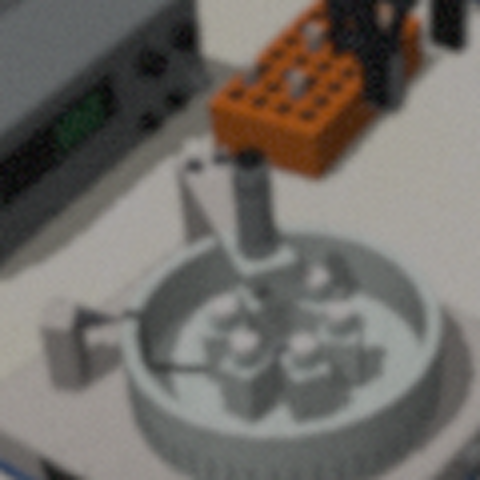

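The logger stands home on the arm (crop 260,255), and the mark (145,320) still meets the pointer (135,316).

```bash
python3 -c "
from h import *
print(ctrl.sign_off())"
```

```text
the job is handed in; nothing more can be done
None
```

I turned the carousel until its mark faced the pointer, to within about 2 mm by camera, and lowered the logger through the port until it was home and upright with its collar on the arm. I handed the job in at about 40 s of the 72 s; the call gave no verdict.

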